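# Centre a peg doll on the decorating turntable

## Robot

A 6-joint arm with a two-finger parallel gripper is mounted at the origin on the work surface. World frame = base frame: x ahead of the robot, y to its left, z up, the work surface at z = 0. Lengths are in m, angles in degrees, forces in N, time in s.
With the tool pointing down it reaches from about 0.375 to 0.925 m from the base axis. Payload 5.7 kg.
Tool frame: the origin (TCP) lies on the centre line of the jaws, within the pads' length; the fingertips stand 8 mm ahead of it and the grasp point (between the pads) lies 11 mm behind it (env.tip_extent is the distance from the TCP to the fingertips, in m); z points along the fingers, y is the line along which they close (so a half turn about z gives the same grasp; the last joint's range is limited). The gripper opens to 88 mm and grips with 3 to 60 N. Pads are 20 mm wide; open, the fingers measure 115 mm over their backs; the gripper's body (75 mm by 178 mm) begins 61 mm behind the grasp point.
Start: joints at [-81.767, 20.558, 86.54, -0, 72.909, -6.595], TCP at [0.154, -0.58, 0.231] pointing down, gripper open.
Joint ranges: [-170.27, 170.27], [-57.76, 135], [12.27, 136.19], [-55.21, 235.2], [11.17, 155.16], [-170.74, 170.74]. Speed limits (degrees/s): [136.94, 136.94, 180, 180, 180, 180].

## Interface

Orientations are given as a 3x3 rotation matrix whose columns are the frame's x, y, z axes.
In Python, from bench import env, vision, sign_off gives the robot as it stands.
- The arm moves only by the tool jog_arm, never from a script. Its argument "plan" is a list of rows, each a list of 7 numbers: the shift along the tool's x, y, z normalised to -1 to 1, where 1 is 0.25 m, then the turn, a rotation vector about the tool's x, y, z normalised to -1 to 1, where 1 is pi rad, then the gripper command: -1 is shut, 1 is fully open, values between are in proportion. In form: [[x, y, z, rx, ry, rz, grip], ...]. A call has 1 to 10 rows; each row is the pose to reach, as a shift and turn from the pose commanded when the call began, along the tool's axes at that moment, turning the shorter way round; what a row does not reach only later rows make up. A row lasts 1/10 s, in which the tool goes at most 50 mm and 8.59 degrees, less where a joint would pass 70% of its speed; a pose out of reach is approached as far as the arm can. A call with a number of a shift or a turn outside -1 to 1 is refused whole. A call with a gripper value outside its range is refused whole. The fingers move at their own pace and stop on an object; "squeeze" is the grip in N (left out, the last holds). Time passes only in rows, so rows that repeat a pose let the fingers close. It gives the time, the measured TCP pose, the force, the opening and the grip force at its end, in the units of the state.
- env.observe(): the state, without advancing time (a new reading comes with each control period).
- vision.camera(name): name is "scene" or "top" or "wrist"; returns a dict with "image" (400x640x3 uint8, red, green, blue), "intrinsics" (3x3 intrinsics, pixels), "cam_to_world" (4x4, takes a point from camera to world coordinates). Camera axes: x right, y up, looking along -z (the intrinsics and any distortion apply to the point x, -y, -z); pixel columns grow to the right and rows downward; lengths in m; the calibration is good to about 2 mm. A picture is of the moment at which its call begins. There is no depth.
- sign_off(): hands the job in; it is judged then, once.
The state is a dict: "clock": time; "qpos": joint angles; "joint_velocities": joint speeds; "effort": joint torques, N m; "tool_pos": TCP position; "tool_rot": TCP orientation; "force": force on the tool from outside, world axes, zero at the start; "ft_torque": the same for the moment, N m; "grip_width": finger opening in m; "grasp_force": force on a finger pad.
Only numpy, scipy, OpenCV 4.12 (cv2) and the standard library are available. Lean on these libraries where they do the work, as an engineer would, in place of code of your own. Each camera call takes 0.05 s, during which the arm holds its last target. There are 200 camera calls.

## Task

A plain wooden peg doll stands off-centre on the small decorating turntable. With light fingertip taps, slide it until it stands upright in the middle of the disc, to within about 3 mm, so that the bands painted on it will run true. Never grip, lift or topple it, and leave the other things on the table where they are.

Things in the scene. Friction and masses are not known exactly. Their poses are not given: they have to be found in the camera images.
- peg_doll: the peg doll on the turntable: bare beech, about 40 g, 71 mm high, pear-shaped with a 25 mm ball head. Widest, 36 mm across, 8 to 13 mm above its underside; 31 mm at 30 mm up, 18 mm at the neck 49 mm up. Its flat foot is only 23 mm across: pushed within 13 mm of its underside it slides, higher it wobbles, binds or tips (it falls past about 20 degrees). Origin: centre of its underside; z up.
- disc_centre (a point): centre of the upper face of the turntable disc, 72 mm above the table, z up. The disc is bare aluminium, flat, 130 mm across, 7 mm thick, with four concentric rings 112, 90, 68 and 46 mm across; it turns on a stiff bearing (0.04 N m to move it) on a cast iron stand 116 mm across at the foot that stays put.
- thread_ball_1: ball of blue-green crochet cotton, 72 mm across, 45 mm high, with a hole in the middle; leave alone. Origin: centre of its underside.
- thread_ball_2: ball of lilac crochet cotton, 72 mm across, 45 mm high, with a hole in the middle; leave alone. Origin: centre of its underside.
- paint_jar: closed paint jar, 38 mm across, 48 mm high, standing beside the turntable; leave alone. Origin: centre of its underside.
- spool: wooden spool of pink thread, 29 mm across, 40 mm high, standing beside the turntable; leave alone. Origin: centre of its underside.
- button: yellow four-hole button, 44 mm across, 7 mm thick, lying beside the turntable; leave alone. Origin: centre of its underside.
- doll_large: larger peg doll, 47 mm across, 93 mm high, standing on the table; leave alone. Origin: centre of its underside.
- doll_small: smaller peg doll, 26 mm across, 52 mm high, standing on the table; leave alone. Origin: centre of its underside.
- scissors: small brass-handled embroidery scissors, about 120 mm long, lying on the table; leave alone. Origin: at the pivot, on the table.
There are look-alikes about, which are no part of the job. Several things look just like the part that bears disc_centre: the one meant starts farthest to the robot's right.

How it is judged:
By the outcome, as a careful person would: the job done as asked, in the order asked, and still so for the second after the job is handed in, with the robot touching nothing.
It also fails if it takes over 54 s, if anything falls off the work surface, if the arm or the gripper's body presses on something with over 40 N, if the wrist force passes 120 N, or if a joint passes its speed limit or range.

## Working session

There is one attempt and no reset: what is moved stays moved. The work goes in short steps, Python scripts to look and compute and a tool call to move; the robot and the scene stay as the last step left them, time stands still between calls to the robot, and variables do not carry over. Pictures are saved under pics/ and viewed, at most 10 in all, crops included, and the job is handed in when it is done.

Besides the shell and the picture viewer there is one more tool, called as name(argument=value, ...) on one line, values as JSON. jog_arm: Moves the arm, as the interface text tells. Its arguments: {"type":"object","properties":{"plan":{"type":"array","items":{"type":"array","items":{"type":"number"}}},"squeeze":{"type":"number"}},"required":["plan"]}

```bash
ls; mkdir -p pics; python3 - <<'E'
from bench import env, vision
import cv2,numpy as np
for n in ["scene","top"]:
    c=vision.camera(n); cv2.imwrite(f"pics/{n}0.png",c["image"][:,:,::-1]); print(n,c["intrinsics"].tolist(),np.round(c["cam_to_world"],4).tolist(), [k for k in c])
s=env.observe(); print(s["clock"],s["tool_pos"],s["tool_rot"],s["force"],s["grip_width"])
E
```

```text
pics
scene [[394.75161405910916, 0.0, 314.3449977977065], [0.0, 394.75161405910916, 194.60597457162302], [0.0, 0.0, 1.0]] [[-0.8581, -0.3014, 0.4158, 0.9525], [0.5135, -0.4955, 0.7005, 0.882], [-0.0051, 0.8146, 0.58, 0.7774], [0.0, 0.0, 0.0, 1.0]] ['image', 'intrinsics', 'cam_to_world']
top [[520.0621572970236, 0.0, 309.50823047429964], [0.0, 520.0621572970236, 199.95330526416652], [0.0, 0.0, 1.0]] [[-0.0018, 0.9932, -0.1163, 0.2703], [-1.0, -0.0023, -0.0042, 0.0513], [-0.0044, 0.1163, 0.9932, 1.5669], [0.0, 0.0, 0.0, 1.0]] ['image', 'intrinsics', 'cam_to_world']
0.1 [ 0.15344633 -0.57944986  0.22992604] [[ 9.66693667e-01  2.55936107e-01 -2.52675339e-04]
 [ 2.55936187e-01 -9.66692446e-01  1.54379828e-03]
 [ 1.50854380e-04 -1.55704878e-03 -9.99998776e-01]] [0.29177033 0.04189434 0.32072371] 0.08759652732936597
```

View pics/top0.png

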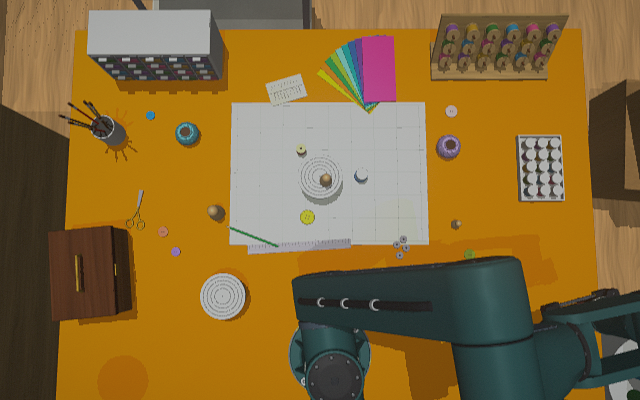

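View pics/scene0.png

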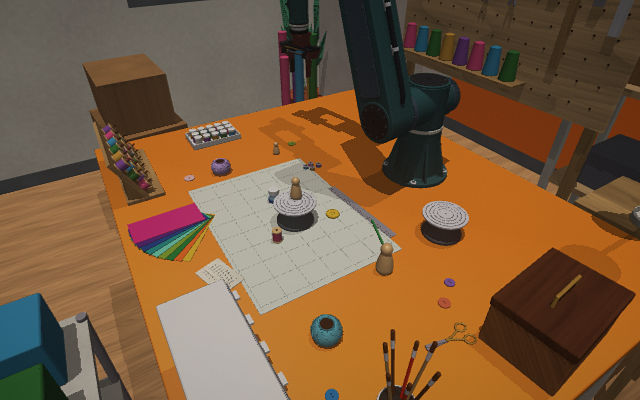

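The top view shows two turntables: A at (321,178), carrying a doll, and B at (223,296), which is empty and to the left. It also shows three dolls: one on A at (326,180), the large one at (215,212) and the small one at (456,224). I choose A, the farthest to the robot's right (image right is -y), and the doll on it. The close crop comes next, with coarse positions.

```bash
cat > h.py <<'E'
import numpy as np, cv2
from bench import env, vision
def ray(c,uv,z):
    K,T=c["intrinsics"],c["cam_to_world"]
    uv=np.atleast_2d(uv).astype(float)
    d=np.c_[(uv[:,0]-K[0,2])/K[0,0],-(uv[:,1]-K[1,2])/K[1,1],-np.ones(len(uv))]@T[:3,:3].T
    o=T[:3,3]; return o+d*((z-o[2])/d[:,2])[:,None]
def proj(c,P):
    K,T=c["intrinsics"],c["cam_to_world"]
    p=(np.atleast_2d(P)-T[:3,3])@T[:3,:3]
    return np.c_[K[0,0]*p[:,0]/-p[:,2]+K[0,2],K[1,1]*-p[:,1]/-p[:,2]+K[1,2]]
E
python3 - <<'E'
from h import *
c=vision.camera("top")
print(ray(c,[[321,178],[223,296]],.072)); 
print("doll head",ray(c,[326,180],.072+.058)); 
print("spool,jar,button",ray(c,[[301,150]],.04),ray(c,[[361,176]],.048),ray(c,[[307,217]],.007))
im=c["image"][130:240,250:400,::-1]; cv2.imwrite("pics/crop.png",cv2.resize(im,None,fx=5,fy=5,interpolation=cv2.INTER_CUBIC))
w=vision.camera("wrist"); T=w["cam_to_world"]; s=env.observe(); R=np.array(s["tool_rot"])
print("cam in tool",R.T@(T[:3,3]-s["tool_pos"]),R.T@T[:3,:3],w["intrinsics"], env.tip_extent)
E
```

```text
[[0.50956787 0.02407567 0.072     ]
 [0.17180418 0.30334978 0.072     ]]
doll head [[0.49459479 0.01118937 0.13      ]]
spool,jar,button [[0.59954701 0.0829118  0.04      ]] [[ 0.51909068 -0.09458289  0.048     ]] [[0.40136342 0.06552599 0.007     ]]
cam in tool [ 0.07538169  0.0002488  -0.15274523] [[ 8.90874940e-04  9.60581140e-01  2.77998346e-01]
 [ 9.99999598e-01 -8.84480274e-04 -1.48416395e-04]
 [ 1.03318063e-04  2.77998367e-01 -9.60581541e-01]] [[349.79728757   0.         321.64255432]
 [  0.         349.79728757 202.7392815 ]
 [  0.           0.           1.        ]] 0.008
```

View pics/crop.png

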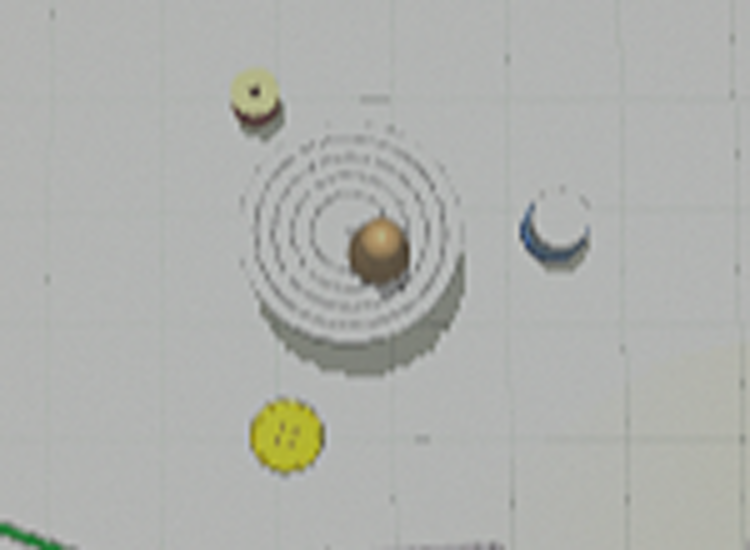

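Crop: turntable A with ring centre at about (320.6,176), and the doll's head at (326,178), off-centre toward the lower right, i.e. -x, -y. The spool (301,149), jar (361,176) and button (307,217) stand around it. The choice is confirmed. I'll go to a hover behind the doll with the fingers shut and tool x along the push direction.

jog_arm(plan=[[0.866,-0.906,0.06,0,0,0,-1],[0.866,-0.906,0.06,0,0,0,-1],[0.866,-0.906,0.06,0,0,0,-1],[0.866,-0.906,0.06,0,0,0,-1],[0.866,-0.906,0.06,0,0,0,-1],[0.866,-0.906,0.06,0,0,0,-1],[0.866,-0.906,0.06,0,0,0,-1]])

```text
clock: 0.9
tool_pos: [0.3054, -0.301, 0.2152]
tool_rot: [[0.966, 0.259, -0.001], [0.259, -0.966, 0.003], [0.0, -0.003, -1.0]]
force: [-0.5, 0.0, -0.6]
grip_width: 0.0356
grasp_force: 0.0
```

jog_arm(plan=[[0.866,-0.906,0.06,0,0,-0.168,-1],[0.866,-0.906,0.06,0,0,-0.168,-1],[0.866,-0.906,0.06,0,0,-0.168,-1],[0.866,-0.906,0.06,0,0,-0.168,-1],[0.866,-0.906,0.06,0,0,-0.168,-1],[0.866,-0.906,0.06,0,0,-0.168,-1],[0.866,-0.906,0.06,0,0,-0.168,-1],[0.866,-0.906,0.06,0,0,-0.168,-1],[0.866,-0.906,0.06,0,0,-0.168,-1],[0.866,-0.906,0.06,0,0,-0.168,-1]])

```text
clock: 1.9
tool_pos: [0.4556, -0.0328, 0.2006]
tool_rot: [[0.707, 0.707, -0.001], [0.707, -0.707, -0.0], [-0.001, -0.0, -1.0]]
force: [0.2, -0.0, -0.8]
grip_width: 0.0005
grasp_force: 0.0
```

```bash
python3 - <<'E'
from h import *
c=vision.camera("wrist"); np.savez("pics/w1.npz",**c)
cv2.imwrite("pics/w1.png",c["image"][:,:,::-1]); s=env.observe()
print(s["clock"],s["tool_pos"],s["tool_rot"],s["grip_width"])
E
```

```text
1.95 [ 0.45560258 -0.03281474  0.20069863] [[ 7.07772516e-01  7.06440328e-01 -3.57827356e-04]
 [ 7.06440251e-01 -7.07772606e-01 -3.31311494e-04]
 [-4.87312201e-04 -1.82904773e-05 -9.99999881e-01]] 0.0007241334408809824
```

View pics/w1.png

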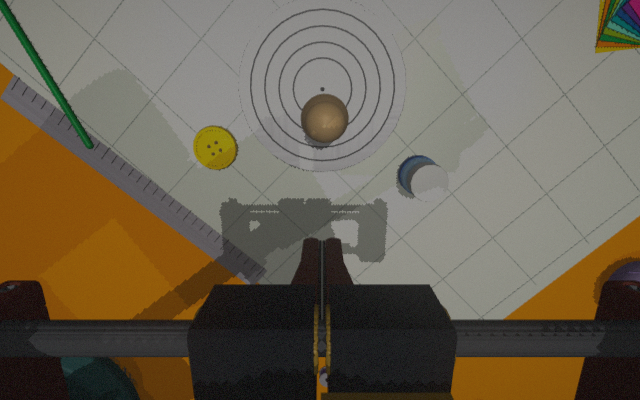

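The wrist picture shows the disc's centre dot at (322,89) with clean rings, the doll from above at (325,119), and the fingertips shut at (322,240). The button (215,148) and jar (425,180) are clear of the path. Next I fit the rings and the doll silhouette.

```bash
cat >> h.py <<'E'
from scipy.optimize import least_squares, minimize
from scipy.ndimage import label
ZD=.072; RR=np.array([.056,.045,.034,.023])
HZ=np.r_[[0,8,13,30,40,49],58.5+12.5*np.sin(np.radians(np.arange(-45,90,15)))]/1e3
HR=np.r_[[11.5,18,18,15.5,12.5,9],12.5*np.cos(np.radians(np.arange(-45,90,15)))]/1e3
def find(c,g):
    """g: rough disc centre xy. Returns disc centre, doll xy, tilt-free IoU"""
    im=c["image"].astype(int); gray=im.sum(2)/3
    h,w=gray.shape; uu,vv=np.meshgrid(np.arange(w),np.arange(h))
    P=ray(c,np.c_[uu.ravel(),vv.ravel()],ZD)
    sat=(im.max(2)-im.min(2))
    bh=cv2.morphologyEx(gray.astype(np.uint8),cv2.MORPH_BLACKHAT,np.ones((9,9)))
    g=np.array(g,float)
    m0=((bh>25)&(sat<35)).ravel(); par=np.r_[g,1.]
    for tol in (.005,.003,.002):
        r=np.linalg.norm(P[:,:2]-par[:2],axis=1)/par[2]
        m=m0&(np.abs(r[:,None]-RR).min(1)<tol)
        Q=P[m,:2]; k=RR[np.abs(r[m][:,None]-RR).argmin(1)]
        f=lambda p:np.linalg.norm(Q-p[:2],axis=1)/p[2]-k
        s=least_squares(f,par,loss="soft_l1",f_scale=.0005); par=s.x
    rms=np.sqrt(np.mean(s.fun**2))
    wood=(im[:,:,0]-im[:,:,2]>30)&(np.linalg.norm(P[:,:2]-par[:2],axis=1)<.1).reshape(h,w)
    L,n=label(wood); cnt=np.bincount(L.ravel()); 
    # component nearest disc centre of decent size
    best=min((i for i in range(1,n+1) if cnt[i]>150),key=lambda i:np.linalg.norm(P[(L==i).ravel(),:2].mean(0)-par[:2]))
    S=4; M=cv2.resize((L==best).astype(np.uint8),None,fx=S,fy=S,interpolation=cv2.INTER_NEAREST)>0
    a=np.linspace(0,2*np.pi,48)
    def iou(p):
        q=np.zeros(M.shape,np.uint8)
        for z,r in zip(HZ,HR):
            C=np.c_[p[0]+r*np.cos(a),p[1]+r*np.sin(a),0*a+ZD+z]
            cv2.fillConvexPoly(q,np.round((proj(c,C)+.5)*S-.5).astype(np.int32),1)
        q=q>0; return -(q&M).sum()/(q|M).sum()
    p0=P[(L==best).ravel(),:2].mean(0)
    p0=p0+(c["cam_to_world"][:2,3]-p0)*.03/(c["cam_to_world"][2,3]-ZD)
    o=minimize(iou,p0,method="Nelder-Mead",options=dict(initial_simplex=p0+np.array([[0,0],[.008,0],[0,.008]]),xatol=2e-5,fatol=1e-5))
    return par,rms,m.sum(),o.x,-o.fun
def report(g=(.513,.025)):
    c=vision.camera("wrist"); par,rms,n,d,q=find(c,g); s=env.observe()
    R=np.array(s["tool_rot"]); t=np.array(s["tool_pos"]); v=R.T
    tl=lambda p:(R.T@(np.r_[p,ZD]-t)*1e3).round(1)
    print("clock",s["clock"],"tcp",t.round(4),"force",np.round(s["force"],1))
    print("disc",par.round(4),"rms",rms.round(5),n,"doll",d.round(4),"IoU",round(q,3))
    print("in tool mm: disc",tl(par[:2]),"doll",tl(d),"err world mm",((par[:2]-d)*1e3).round(1),np.degrees(np.arctan2(*(par[:2]-d)[::-1])).round(1),"tool heading",np.degrees(np.arctan2(R[1,0],R[0,0])).round(1))
    return c,par,d
E
python3 -c "
from h import *
report()"
```

```text
clock 2.0 tcp [ 0.4557 -0.0327  0.2007] force [-0.2  0.5 -0.2]
disc [0.5155 0.0269 0.9778] rms 0.00047 2270 doll [0.5019 0.0093] IoU 0.735
in tool mm: disc [8.450e+01 1.000e-01 1.287e+02] doll [ 62.4   2.9 128.7] err world mm [13.6 17.6] 52.3 tool heading 44.9
```

```bash
python3 - <<'E'
from h import *
c=dict(np.load("pics/w1.npz")); par,rms,n,d,q=find(c,(.5155,.0269))
im=c["image"][:,:,::-1].copy(); S=6; x0,y0=260,30
cr=cv2.resize(im[y0:y0+100,x0:x0+130],None,fx=S,fy=S,interpolation=cv2.INTER_CUBIC)
a=np.linspace(0,2*np.pi,90)
def draw(xy,z,r,col):
    C=np.c_[xy[0]+r*np.cos(a),xy[1]+r*np.sin(a),0*a+z]
    cv2.polylines(cr,[np.round((proj(c,C)-[x0,y0]+.5)*S).astype(np.int32)],True,col,1)
for r in RR: draw(par[:2],ZD,r*par[2],(0,0,255))
for h,r in [(0,.0115),(.0105,.018),(.0585,.0125)]: draw(d,ZD+h,r,(0,255,0))
w=((c["image"][:,:,0].astype(int)-c["image"][:,:,2])>30).astype(np.uint8)[y0:y0+100,x0:x0+130]
cn,_=cv2.findContours(cv2.resize(w,None,fx=S,fy=S,interpolation=cv2.INTER_NEAREST),0,2); cv2.drawContours(cr,cn,-1,(255,0,0),1)
cv2.imwrite("pics/ov.png",cr)
for p in [(325,119),(312,135),(325,140),(338,135),(300,119),(325,145)]: print(p,c["image"][p[1],p[0]])
E
```

```text
(325, 119) [144 122  86]
(312, 135) [92 77 59]
(325, 140) [86 74 55]
(338, 135) [82 69 53]
(300, 119) [124 121 117]
(325, 145) [86 82 83]
```

View pics/ov.png

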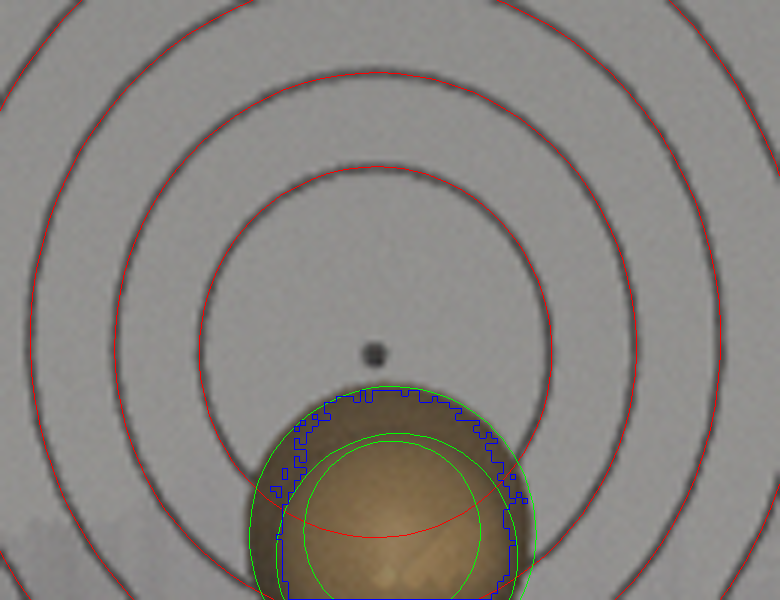

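The overlay shows the rings fit exactly, with the dot at crop (375,355). The blue wood mask misses the dark edges of the doll, so I'll switch the threshold to a colour ratio.

```bash
sed -i 's/wood=(im\[:,:,0\]-im\[:,:,2\]>30)/wood=((im[:,:,0]-im[:,:,2])>.2*im[:,:,0])/' h.py; python3 -c "
from h import *
report()"
```

```text
clock 2.05 tcp [ 0.4558 -0.0326  0.2008] force [-0.1 -0.2 -0.2]
disc [0.5155 0.0269 0.9778] rms 0.00048 2299 doll [0.5014 0.0105] IoU 0.947
in tool mm: disc [8.430e+01 1.000e-01 1.287e+02] doll [ 62.7   1.7 128.8] err world mm [14.1 16.4] 49.3 tool heading 44.9
```

jog_arm(plan=[[0.052,0.022,0.1,0,0,-0.024,-1],[0.052,0.022,0.25,0,0,-0.024,-1],[0.052,0.022,0.4,0,0,-0.024,-1],[0.052,0.022,0.463,0,0,-0.024,-1],[0.052,0.022,0.463,0,0,-0.024,-1],[0.052,0.022,0.463,0,0,-0.024,-1]])

```text
clock: 2.65
tool_pos: [0.4693, -0.0265, 0.0852]
tool_rot: [[0.652, 0.759, -0.0], [0.759, -0.652, 0.0], [-0.0, -0.0, -1.0]]
force: [-0.4, -0.7, 0.3]
grip_width: 0.0005
grasp_force: 0.0
```

```bash
python3 -c "
from h import *
c,_,_=report(); cv2.imwrite('pics/w2.png',c['image'][:,:,::-1])"
```

```text
clock 2.7 tcp [ 0.47   -0.0265  0.0858] force [ 0.7  0.1 -0.6]
disc [0.5156 0.0269 0.9725] rms 0.0004 4804 doll [0.5016 0.0106] IoU 0.969
in tool mm: disc [70.2 -0.3 13.9] doll [48.8 -0.2 13.9] err world mm [13.9 16.4] 49.5 tool heading 49.3
```

View pics/w2.png

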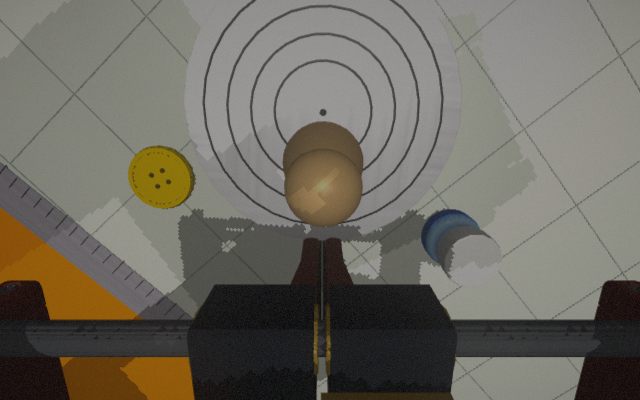

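The picture shows the doll centred ahead of the fingertips: head (323,187), centre dot (323,112), fingers at (322,240). This agrees with the fit, so I push gently and stop short of the target.

jog_arm(plan=[[0.032,0,0,0,0,0,-1],[0.064,0,0,0,0,0,-1],[0.072,0,0,0,0,0,-1],[0.08,0,0,0,0,0,-1],[0.088,0,0,0,0,0,-1],[0.096,0,0,0,0,0,-1],[0.104,0,0,0,0,0,-1],[0.112,0,0,0,0,0,-1],[0.12,0,0,0,0,0,-1],[0.12,0,0,0,0,0,-1]])

```text
clock: 3.7
tool_pos: [0.489, -0.003, 0.0849]
tool_rot: [[0.651, 0.759, 0.0], [0.759, -0.651, 0.0], [0.0, 0.0, -1.0]]
force: [0.6, -0.5, -0.0]
grip_width: 0.0005
grasp_force: 0.0
```

```bash
python3 -c "
from h import *
report()"
```

```text
clock 3.75 tcp [ 0.4889 -0.0031  0.0849] force [-0.2  0.7 -1. ]
disc [0.5158 0.0272 0.9728] rms 0.00042 4477 doll [0.5073 0.0184] IoU 0.892
in tool mm: disc [40.5  0.7 12.9] doll [28.2 -0.  12.9] err world mm [8.5 8.8] 46.0 tool heading 49.4
```

jog_arm(plan=[[0.008,0,0,0,0,0,-1],[0.016,0,0,0,0,0,-1],[0.024,0,0,0,0,0,-1],[0.032,0,0,0,0,0,-1],[0.036,0,0,0,0,0,-1],[0.036,0,0,0,0,0,-1],[-0.03,0,0,0,0,0,-1],[-0.09,0,0,0,0,0,-1],[-0.09,0,0,0,0,0,-1]])

```text
clock: 4.65
tool_pos: [0.4716, -0.0215, 0.0847]
tool_rot: [[0.652, 0.758, -0.002], [0.758, -0.652, 0.0], [-0.001, -0.002, -1.0]]
force: [-0.0, -0.8, -0.3]
grip_width: 0.0006
grasp_force: 0.0
```

```bash
python3 -c "
from h import *
c,_,_=report(); cv2.imwrite('pics/w3.png',c['image'][:,:,::-1])"
```

```text
clock 4.7 tcp [ 0.4728 -0.0212  0.0849] force [ 0.4 -0.4  0.2]
disc [0.5156 0.027  0.9722] rms 0.00039 5310 doll [0.513  0.0257] IoU 0.964
in tool mm: disc [64.4  1.  12.9] doll [61.8 -0.1 12.9] err world mm [2.6 1.3] 27.1 tool heading 49.3
```

View pics/w3.png

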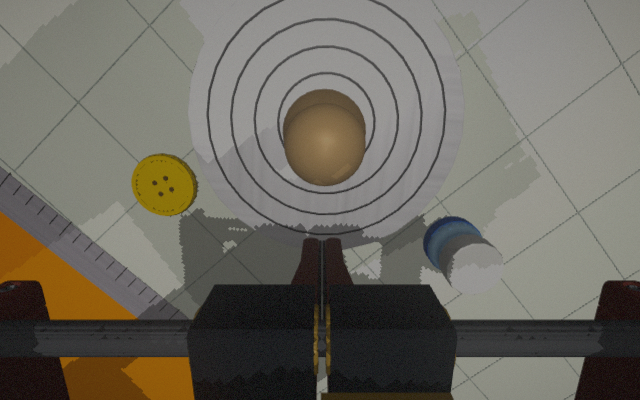

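The doll stands upright near the centre: head (325,145), rings concentric to within a few mm. I'll check sensitivity to the 3 % scale mismatch before the last tap.

```bash
python3 - <<'E'
from h import *
c=vision.camera("wrist"); par,*_=find(c,(.5156,.027)); s=env.observe();R=np.array(s["tool_rot"])
def show(n,c):
    p,rms,_,d,q=find(c,(.5156,.027)); print(n,p.round(4),rms.round(5),d.round(4),round(q,3),"err tool mm",(R.T@np.r_[p[:2]-d,0]*1e3).round(2))
show("raw",c)
a=dict(c); a["cam_to_world"]=c["cam_to_world"].copy(); a["cam_to_world"][2,3]+=(a["cam_to_world"][2,3]-ZD)*(1/par[2]-1); show("z",a)
b=dict(c); K=c["intrinsics"].copy(); K[0,0]*=par[2]; K[1,1]*=par[2]; b["intrinsics"]=K; show("f",b)
E
```

```text
raw [0.5156 0.027  0.9722] 0.00039 [0.5131 0.0257] 0.966 err tool mm [2.63 1.03 0.  ]
z [0.5154 0.0268 1.    ] 0.00039 [0.5126 0.025 ] 0.966 err tool mm [3.2  0.99 0.  ]
f [0.5162 0.0277 0.9975] 0.00039 [0.5134 0.0259] 0.977 err tool mm [3.16 1.   0.  ]
```

jog_arm(plan=[[0,-0.043,0,0,0,0.102,-1],[0,-0.043,0,0,0,0.102,-1],[0,-0.043,0,0,0,0.102,-1],[0.08,-0.043,0,0,0,0.102,-1],[0.118,-0.043,0,0,0,0.102,-1],[0.118,-0.043,0,0,0,0.102,-1],[0.118,-0.043,0,0,0,0.102,-1]])

```text
clock: 5.45
tool_pos: [0.4851, 0.0092, 0.0848]
tool_rot: [[0.856, 0.517, -0.0], [0.517, -0.856, -0.0], [-0.0, -0.0, -1.0]]
force: [0.3, -0.0, -0.0]
grip_width: 0.0001
grasp_force: 0.0
```

```bash
python3 -c "
from h import *
report()"
```

```text
clock 5.5 tcp [0.4848 0.009  0.0848] force [-0.6 -0.1 -0.6]
disc [0.516  0.0272 0.9728] rms 0.00043 4397 doll [0.5128 0.0254] IoU 0.841
in tool mm: disc [36.1  0.6 12.8] doll [32.4  0.5 12.8] err world mm [3.2 1.8] 28.9 tool heading 31.1
```

jog_arm(plan=[[0.01,0,0,0,0,0,-1],[0.016,0,0,0,0,0,-1],[0.022,0,0,0,0,0,-1],[0.028,0,0,0,0,0,-1],[0.033,0,0,0,0,0,-1],[0.033,0,0,0,0,0,-1],[-0.05,0,0,0,0,0,-1],[-0.11,0,0,0,0,0,-1],[-0.11,0,0,0,0,0,-1]])

```text
clock: 6.4
tool_pos: [0.4591, -0.0054, 0.0846]
tool_rot: [[0.857, 0.515, -0.003], [0.515, -0.857, 0.0], [-0.002, -0.002, -1.0]]
force: [-0.4, 0.5, -0.1]
grip_width: 0.0007
grasp_force: 0.0
```

```bash
python3 - <<'E'
from h import *
c,par,_=report(); b=dict(c); K=c["intrinsics"].copy(); K[0,0]*=par[2]; K[1,1]*=par[2]; b["intrinsics"]=K
p,rms,_,d,q=find(b,(.5156,.027)); print("f",p.round(4),d.round(4),round(q,3),((p[:2]-d)*1e3).round(2))
cv2.imwrite('pics/w4.png',c['image'][:,:,::-1])
E
```

```text
clock 6.45 tcp [ 0.4607 -0.0053  0.0849] force [0.9 0.4 0. ]
disc [0.5157 0.027  0.9721] rms 0.0004 5410 doll [0.5171 0.0275] IoU 0.965
in tool mm: disc [63.7  0.6 12.9] doll [65.2  0.9 12.9] err world mm [-1.4 -0.6] -158.7 tool heading 31.0
f [0.5165 0.0274 0.9975] [0.5177 0.0277] 0.975 [-1.23 -0.3 ]
```

View pics/w4.png

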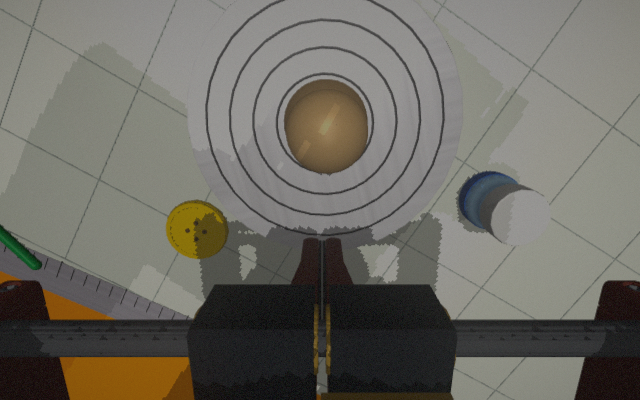

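The doll is upright and inside the inner ring: head (327,125), ring centre about (323,120). It's about 1.3 mm off, within tolerance. I'll lift away and confirm from the higher view.

jog_arm(plan=[[-0.04,0,-0.1,0,0,0,-1],[-0.04,0,-0.3,0,0,0,-1],[-0.04,0,-0.5,0,0,0,-1],[-0.04,0,-0.5,0,0,0,-1],[-0.04,0,-0.5,0,0,0,-1],[-0.04,0,-0.5,0,0,0,-1]])

```text
clock: 7.05
tool_pos: [0.4524, -0.0099, 0.209]
tool_rot: [[0.857, 0.515, -0.002], [0.515, -0.857, 0.0], [-0.001, -0.001, -1.0]]
force: [0.2, 0.3, 0.5]
grip_width: 0.0004
grasp_force: 0.0
```

```bash
python3 - <<'E'
from h import *
c,par,_=report(); b=dict(c); K=c["intrinsics"].copy(); K[0,0]*=par[2]; K[1,1]*=par[2]; b["intrinsics"]=K
p,rms,_,d,q=find(b,(.5156,.027)); print("f",p.round(4),d.round(4),round(q,3),((p[:2]-d)*1e3).round(2))
E
```

```text
clock 7.1 tcp [ 0.452  -0.0099  0.2085] force [ 0.   0.1 -1.1]
disc [0.5156 0.0269 0.9774] rms 0.00044 2215 doll [0.517  0.0274] IoU 0.949
in tool mm: disc [ 73.8   1.5 136.4] doll [ 75.2   1.8 136.4] err world mm [-1.4 -0.5] -161.3 tool heading 31.0
f [0.5171 0.0278 0.9974] [0.5186 0.0283] 0.978 [-1.5  -0.47]
```

Both views agree on about 1.5 mm off-centre, which is inside the 3 mm allowed.

```bash
python3 -c "
from bench import sign_off
print(sign_off())"
```

```text
the job is handed in; nothing more can be done
None
```

The peg doll stands upright about 1.5 mm from the disc's centre, measured the same from two camera heights; I slid it there with closed-finger pushes, touched nothing else, and handed the job in at about 7 s on the clock.

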